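# Open the charging cradle and hold its spring jaw at the phone-width pointer

## Task

Make the charging cradle ready for a phone: swing its hinged dust cover all the way back, gently, onto its stops, so that it stays there. Then pull the cradle's spring-return jaw out until its index fin lines up with the small set pointer on the deck, and keep it there: finish while still holding the jaw at the pointer, without letting go. Leave the pointer and the other things on the shelf as they are.

Things in the scene. Friction and masses are not known exactly. Their poses are not given: they have to be found in the camera images.
- cradle: Cream ceramic charging cradle, fixed to the shelf; base 172 x 116 x 36 mm (x, y, z). Origin: centre of its underside. Its x axis points away from the robot (the jaw is pulled towards -x), y to the hinge side, z up; the deck (top of the base) is at z = 36 mm. A fixed back rest 70 mm wide and 30 mm high stands on the deck with its front face at x = +60 mm (cradle frame). Two small stops jut out on the +y side, to y = 99 mm.
- cover (a joint): Hinge angle of the smoked, see-through dust cover (rad): 0 shut, 1.70 resting on its stops, leaning a little outwards past upright. Starts shut or a little ajar. The hinge is stiff: the cover stays where it is left; about 2 N at the tab moves it. It should arrive at the stops slowly, below some 10 cm/s at the tab.
- cover_hinge (a point): Point on the cover's hinge line, half-way along it. The line runs along the cradle's x axis at the +y edge of the deck (cradle frame 0, 60, 36 mm). Its axes turn with the cover; the free edge (-y when shut) swings up and over towards +y.
- cover_tab (a point): Grip point, about the centre, of the aluminium pull tab on the cover's free edge. The cover is a box open below, 170 x 118 x 48 mm; the tab is 24 mm wide (along cradle x), sticks out 40 mm from the middle of the free edge and is 10 mm thick. This point lies 24 mm out from the cover's wall and 142 mm (-y) and 22 mm (z) from cover_hinge with the cover shut. Held by its two side faces it can pivot between the fingers, the gripper pointing down all the way.
- jaw (a joint): How far the spring jaw is pulled out (m): 0 at rest, 0.055 at its end; grows towards cradle -x. A spring pulls it back: about 5 N at rest plus 1.8 N per 10 mm.
- jaw_mid (a point): Centre of the jaw, an upright aluminium plate under the cover: 10 mm thick (cradle x), 50 mm wide (y), 40 mm high, its foot 1.5 mm over the deck; at rest it stands in the middle of the deck and its rear face is 55 mm from the back rest. Axes as the cradle's.
- jaw_index (a point): Tip of the jaw's index fin, a 3 mm thick, 10 mm high dark fin on the jaw's -y side near the deck, at the middle of the jaw's thickness. Axes as the cradle's.
- pointer_tip (a point): Tip (facing the jaw) of the set pointer, a dark steel block 3 x 14 x 10 mm standing on the deck near its -y edge, 15 to 38 mm in front (cradle -x) of where the jaw's fin rests. It is the mark: fin and pointer are lined up when their cradle x is the same. Tight in its slot; not to be shifted. Axes as the cradle's.
- coin_cup: Bystander: stainless steel cup, 72 mm across, 70 mm high, on the +y side. Origin: centre of its underside.
- glass_tray: Bystander: glass tray 100 x 140 x 18 mm on the -y side. Origin: centre of its underside.
- car_fob: Bystander: black plastic car fob 68 x 36 x 14 mm on the near side. Origin: centre of its underside.
- capped_box: Bystander: translucent blue plastic box 70 x 70 mm with a round twist cap, 73 mm high in all, beyond the cradle. Origin: centre of its underside.
Not all that is in view belongs to the job. Of the things that look like the cradle, the smallest one is meant.

How it is judged:
On the way, in this order (a step that is already met when the one before it is completed fails the run):
1. the cover rests back on its stops (value of joint cover above 1.62 rad and velocity of joint cover below 0.1 rad/s), for 0.2 s.
2. the jaw is held by the fingers with its fin at the pointer (x of jaw_index in the frame of pointer_tip between -0.005 and 0.005 m and contact force between the fingers and jaw above 3 N), for 0.5 s.
At the end, for the whole second after the job is handed in: The cover is back on its stops (within 0.08 rad), and the fingers (over 3 N) hold the jaw still with its index fin within 5 mm of the pointer along the slide (all of step 2 and value of joint cover above 1.62 rad and velocity of joint jaw between -0.01 and 0.01 m/s); the arm keeps its last pose, push and grip.
It fails at once if the cover is slammed onto its stops (over 1.2 rad/s near them) (value of joint cover above 1.45 rad and velocity of joint cover above 1.2 rad/s).
It fails at once if the set pointer is shifted by more than 4 mm (distance of pointer_tip from where it was at the start of the episode above 0.004 m).
It fails at once if the cup, tray, fob or capped box is shifted by more than 30 mm (distance of any of coin_cup, glass_tray, car_fob, capped_box from where it was at the start of the episode above 0.03 m).
It also fails if it takes over 54 s, if anything falls off the work surface, if the arm or the gripper's body presses on something with over 40 N, if the wrist force passes 120 N, or if a joint passes its speed limit or range.

## Robot

A 6-joint arm with a two-finger parallel gripper is mounted at the origin on the work surface. World frame = base frame: x ahead of the robot, y to its left, z up, the work surface at z = 0. Lengths are in m, angles in rad, forces in N, time in s.
With the tool pointing down it reaches from about 0.3 to 0.875 m from the base axis. Payload 6.4 kg.
Tool frame: the origin (TCP) lies midway between the tips of the shut fingers; the grasp point (between the pads) lies 19 mm behind it; z points along the fingers, y is the line along which they close (so a half turn about z gives the same grasp; the last joint's range is limited). The gripper opens to 85 mm and grips with 20 to 120 N. Pads are 22 mm wide; open, the fingers measure 114 mm over their backs; the gripper's body (76 mm by 85 mm) begins 54 mm behind the grasp point. The pads swing forward as they close: fully open they stand 13 mm farther back than shut.
Start: joints at [1.099, 0.181, 1.607, -0, 1.354, -0.206], TCP at [0.151, 0.555, 0.231] pointing down, gripper open.
Joint ranges: [-2.99, 2.99], [-0.89, 2.07], [0.3, 2.58], [-1.14, 4.28], [0, 2.63], [-3.12, 3.12]. Speed limits (rad/s): [2.57, 2.57, 3.01, 3.14, 3.14, 3.14].

## Interface

Orientations are given as a unit quaternion [w, x, y, z].
In Python, from bench import sensors, vision, ctrl gives the robot as it stands.
- The arm moves only by the tool carry_out, never from a script. Its argument "deltas" is text: rows parted by semicolons, each of 7 numbers parted by spaces: the shift along the tool's x, y, z in mm, then the turn, a rotation vector about the tool's x, y, z in rad, then the closure, from 0 (fully open) to 1 (shut). In form: tx ty tz ax ay az claw; .... A call has 1 to 12 rows; each row is the pose to reach, as a shift and turn from the pose commanded when the call began, along the tool's axes at that moment; what a row does not reach only later rows make up. A row lasts 1/8 s, in which the tool goes at most 62.5 mm and 10.7 degrees, less where a joint would pass 70% of its speed; a pose out of reach is approached as far as the arm can. A call with a gripper value outside its range is refused whole. The fingers move at their own pace and stop on an object; the grip force is fixed at half the most. Time passes only in rows, so rows that repeat a pose let the fingers close. It gives the time, the measured TCP pose, the force, the opening and the grip force at its end, in the units of the state.
- sensors.get_obs(): the state, without advancing time (a new reading comes with each control period).
- vision.camera(name): name is "side" or "top" or "wrist"; returns the picture (480x640x3 uint8, blue, green, red); there is no depth.
- vision.camera_model(name): a dict with "K" (3x3 intrinsics, pixels), "extrinsics" (4x4, takes a point from world to camera coordinates); the wrist camera has in their place "hand_eye" (4x4, takes a point from camera to tool coordinates, whose origin is the TCP and whose axes are the flange's). Camera axes: x right, y down, z forward; pixel columns grow to the right and rows downward; lengths in m; the calibration is good to about 2 mm. A picture is of the moment at which its call begins: read the wrist's pose just before it. camera_model takes no time and is no camera call.
- ctrl.hand_in(): hands the job in; it is judged then, once.
The state is a dict: "time_s": time; "q": joint angles; "dq": joint speeds; "joint_efforts": joint torques, N m; "eef_pos": TCP position; "eef_rot": TCP orientation; "wrist_force": force on the tool from outside, world axes, zero at the start; "torque": the same for the moment, N m; "opening": opening from 0.0 (shut) to 1.0 (fully open); "grasp_force": force on a finger pad.
Only numpy, scipy, OpenCV 4.12 (cv2) and the standard library are available. Lean on these libraries where they do the work, as an engineer would, in place of code of your own. Each camera call takes 0.05 s, during which the arm holds its last target. There are 200 camera calls.

## Working session

There is one attempt and no reset: what is moved stays moved. The work goes in short steps, Python scripts to look and compute and a tool call to move; the robot and the scene stay as the last step left them, time stands still between calls to the robot, and variables do not carry over. Pictures are saved under pics/ and viewed, at most 10 in all, crops included, and the job is handed in when it is done.

Besides the shell and the picture viewer there is one more tool, called after "Emit:" as name(argument=value, ...), one argument or row to a line, values as JSON. carry_out: Moves the arm, as the interface text tells. Its arguments: {"type":"object","properties":{"deltas":{"type":"string"}},"required":["deltas"]}

```bash
mkdir -p pics; python3 - <<'E'
from bench import sensors, vision
import cv2, numpy as np
o=sensors.get_obs();print(o)
for n in("top","side"):
    cv2.imwrite(f"pics/{n}0.png",vision.camera(n))
for n in("top","side","wrist"):
    print(n,{k:np.round(v,4).tolist() if not isinstance(v,str) else v for k,v in vision.camera_model(n).items()})
E
```

```text
{'time_s': 0.0, 'q': array([ 1.09871073e+00,  1.81537617e-01,  1.60800363e+00, -1.71648919e-05,
        1.35375462e+00, -2.06290257e-01]), 'dq': array([-0.00037426,  0.0009299 ,  0.00161176, -0.00146301, -0.00133191,
        0.00087904]), 'joint_efforts': array([ 2.29864439e-03, -4.44863820e+01, -3.51346529e+01, -5.36883954e-05,
        8.88470036e-03, -5.28546593e-05]), 'eef_pos': array([0.1507726 , 0.5543242 , 0.23038817]), 'eef_rot': array([-2.75446783e-04,  1.32504925e-01,  9.91181981e-01, -8.05877732e-04]), 'wrist_force': array([-0.32730215,  0.12606811, -0.88834219]), 'torque': array([ 0.03115036,  0.05402436, -0.02629916]), 'grasp_force': 0.0, 'opening': 0.9978317436568452}
top {'K': [[576.4243, 0.0, 311.5193], [0.0, 576.4243, 236.8972], [0.0, 0.0, 1.0]], 'extrinsics': [[0.0055, -0.9999, 0.0083, -0.0058], [-0.9918, -0.0066, -0.1278, 0.4817], [0.1278, -0.0076, -0.9918, 1.1311], [0.0, 0.0, 0.0, 1.0]]}
side {'K': [[548.6431, 0.0, 323.0162], [0.0, 548.6431, 238.9372], [0.0, 0.0, 1.0]], 'extrinsics': [[0.7924, -0.6097, -0.0199, -0.3939], [-0.4738, -0.5946, -0.6495, 0.2859], [0.3842, 0.5241, -0.7601, 1.0072], [0.0, 0.0, 0.0, 1.0]]}
wrist {'K': [[415.3645, 0.0, 322.5383], [0.0, 415.3645, 245.7779], [0.0, 0.0, 1.0]], 'hand_eye': [[0.0004, -0.9479, -0.3185, 0.0816], [1.0, 0.0005, -0.0004, -0.0], [0.0005, -0.3185, 0.9479, -0.1427], [0.0, 0.0, 0.0, 1.0]]}
```

View pics/top0.png

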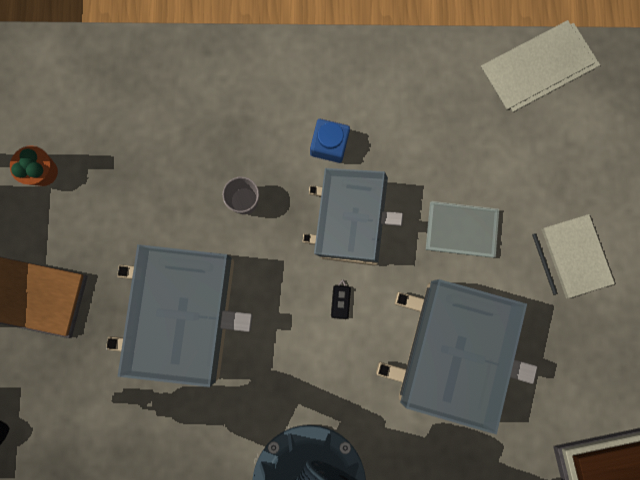

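View pics/side0.png

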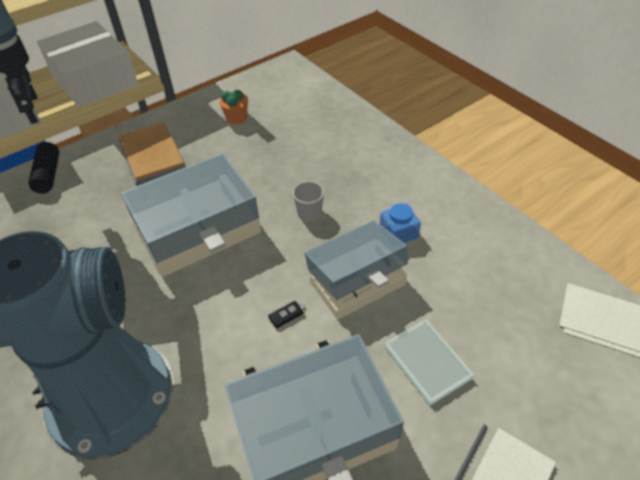

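Three cradle-like things show in the top picture: (175,315), (465,355) and (352,215). The one at (352,215) is clearly the smallest, and the cup, tray, fob and blue box surround it. I'll confirm it with one enlarged crop.

```bash
python3 - <<'E'
import cv2, numpy as np
t=cv2.imread("pics/top0.png");s=cv2.imread("pics/side0.png")
a=cv2.resize(t[160:270,295:415],None,fx=3.33,fy=3.33,interpolation=cv2.INTER_CUBIC)
b=cv2.resize(s[215:325,295:415],None,fx=3.33,fy=3.33,interpolation=cv2.INTER_CUBIC)
cv2.imwrite("pics/crop0.png",np.hstack([a,b]))
E
```

```text
(no output)
```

View pics/crop0.png

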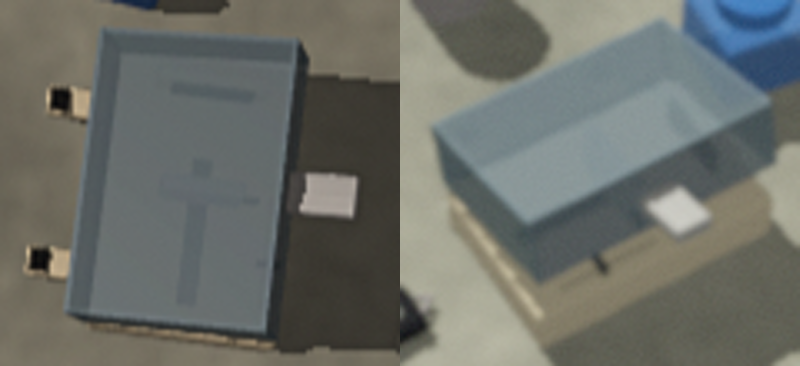

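The crop confirms the smallest cradle. In crop pixels, the cover's top corners are at (105,30), (307,42), (268,330) and (68,315), and the tab's outer end is at x≈356. The fin is at (255,200) and the pointer at (262,263). Next I fit the pose.

```bash
cat > h.py <<'E'
import numpy as np, cv2
from bench import sensors, vision
from scipy.spatial.transform import Rotation as R
def proj(n,P):
    m=vision.camera_model(n);E=np.array(m["extrinsics"]);c=np.atleast_2d(P)@E[:3,:3].T+E[:3,3]
    u=c@np.array(m["K"]).T;return u[:,:2]/u[:,2:]
def onplane(n,uv,z,E=None):
    m=vision.camera_model(n);E=np.array(m["extrinsics"]) if E is None else E
    r=E[:3,:3].T@np.linalg.solve(np.array(m["K"]),[*uv,1]);c=-E[:3,:3].T@E[:3,3]
    return c+r*(z-c[2])/r[2]
def wristE():
    o=sensors.get_obs();T=np.eye(4);T[:3,:3]=tool().as_matrix();T[:3,3]=o["eef_pos"]
    return np.linalg.inv(T@np.array(vision.camera_model("wrist")["hand_eye"]))
def tool(): return R.from_quat(np.roll(sensors.get_obs()["eef_rot"],-1))
def world(p,cr): # p in cradle mm, cr=x,y,yaw -> world m
    return R.from_euler("z",cr[2]).apply(np.atleast_2d(p)/1e3)+[cr[0],cr[1],0]
def cov(p,c): # shut cover point (cradle frame mm) rotated by opening c
    h=np.array([0,60,36]);return R.from_euler("x",-c).apply(np.atleast_2d(p)-h)+h
def totool(p): o=sensors.get_obs();return tool().inv().apply(np.atleast_2d(p)-o["eef_pos"])*1e3
E
python3 - <<'E'
from h import *
from scipy.optimize import least_squares
C=np.array([[85,60,84],[85,-58,84],[-85,-58,84],[-85,60,84]])
tab=np.array([[12,-98,63],[-12,-98,63]])
ut=np.array([[105,30],[307,42],[268,330],[68,315],[357,177],[354,217]])/3.333+[295,160]
us=(np.array([[662,20],[770,100],[530,222],[435,127]])-[400,0])/3.333+[295,215]
def f(v):
    return np.r_[(proj("top",world(cov(np.r_[C,tab],v[3]),v))-ut).ravel(),(proj("side",world(cov(C,v[3]),v))-us).ravel()]
s=least_squares(f,[.55,-.06,0,.0],loss="soft_l1");print(s.x,np.round(f(s.x).reshape(-1,2),1).tolist())
cr=s.x[:3]
inv=lambda p:R.from_euler("z",-cr[2]).apply(p-[cr[0],cr[1],0])*1e3
for nm,p in(("fin",(252,200)),("ptr",(260,263)),("ptrR",(268,265))):
    print(nm,inv(onplane("top",np.array(p)/3.333+[295,160],.044)))
print("tab",world(cov([0,-82,58],s.x[3]),cr), "totool",totool(world(cov([0,-82,58],s.x[3]),cr)),tool().as_matrix())
E
```

```text
[ 0.51731867 -0.09344953 -0.12418202  0.29642944] [[-0.3, -0.8], [-1.2, -1.2], [0.2, 1.0], [-0.3, -0.5], [2.1, -0.3], [1.6, 0.1], [-0.1, -0.3], [0.6, 0.2], [-1.8, 0.2], [-2.0, 0.1]]
fin [  1.02094045 -27.50467002  44.        ]
ptr [-36.24375189 -36.69263179  44.        ]
ptrR [-36.8169082  -41.58144616  44.        ]
tab [[ 0.508725   -0.16229564  0.09851971]] totool [[-533.66536318 -597.27167927  132.69202216]] [[-9.64878570e-01  2.62695279e-01 -7.32186212e-04]
 [ 2.62696078e-01  9.64877627e-01 -1.39142397e-03]
 [ 3.40949588e-04 -1.53489761e-03 -9.99998764e-01]]
```

Emit:
carry_out(
  deltas="-534 -597 0 0 0 1.43 0;-534 -597 0 0 0 1.43 0;-534 -597 0 0 0 1.43 0;-534 -597 0 0 0 1.43 0;-534 -597 0 0 0 1.43 0;-534 -597 0 0 0 1.43 0;-534 -597 0 0 0 1.43 0;-534 -597 0 0 0 1.43 0;-534 -597 0 0 0 1.43 0;-534 -597 0 0 0 1.43 0;-534 -597 0 0 0 1.43 0;-534 -597 0 0 0 1.43 0",
)

```text
time_s: 1.6
eef_pos: [0.4871, -0.1179, 0.231]
eef_rot: [-0.0, 0.75, 0.661, 0.0]
wrist_force: [-0.1, -0.1, 0.5]
opening: 1.002
grasp_force: 0.0
```

Emit:
carry_out(
  deltas="-42 27 0 0 0 0 0;-42 27 0 0 0 0 0;-42 27 0 0 0 0 0",
)

```text
time_s: 1.98
eef_pos: [0.5076, -0.1604, 0.2305]
eef_rot: [-0.001, 0.75, 0.661, -0.0]
wrist_force: [-0.1, -0.2, 0.6]
opening: 1.001
grasp_force: 0.0
```

```bash
python3 - <<'E'
from h import *
E=wristE();cv2.imwrite("pics/w1.png",vision.camera("wrist"));np.save("E1.npy",E)
cr=[0.5173,-.0934,-.1242]
print(sensors.get_obs()["eef_pos"],totool(world(cov([0,-82,58],.296),cr)))
# predicted pixels of tab corners
P=world(cov([[12,-98,63],[-12,-98,63],[-12,-58,63],[12,-58,63]],.296),cr)
c=P@E[:3,:3].T+E[:3,3];u=c@np.array(vision.camera_model("wrist")["K"]).T;print(u[:,:2]/u[:,2:])
E
```

```text
[ 0.50760068 -0.15989969  0.2308227 ] [[ -2.31717618   1.54387886 132.35511701]]
[[341.98061419 257.32904091]
 [306.69195516 257.34221674]
 [306.60422533 198.37139406]
 [342.02880508 198.35093406]]
```

View pics/w1.png

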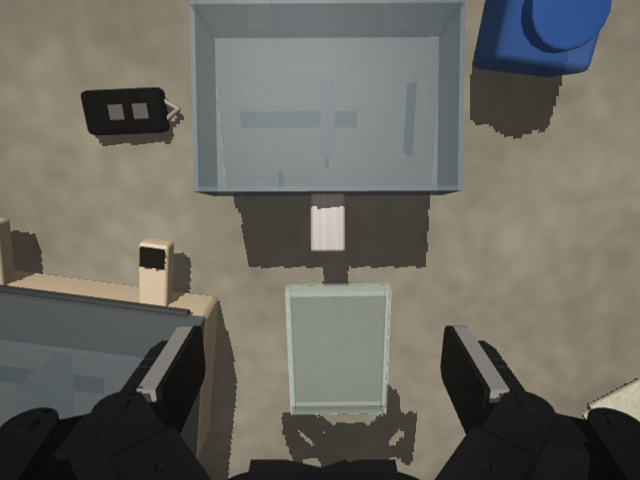

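The wrist view shows the tab's outer corners at (311,250) and (344,250), and the cover's top corners at (190,2), (467,2), (463,191) and (195,191). The pointer is at (281,178) and the fin at (327,162). I'll refit using all the views.

```bash
python3 - <<'E'
from h import *
from scipy.optimize import least_squares
E1=np.load("E1.npy");K=np.array(vision.camera_model("wrist")["K"])
C=np.array([[85,60,84],[85,-58,84],[-85,-58,84],[-85,60,84]])
tab=np.array([[12,-98,63],[-12,-98,63]])
ut=np.array([[105,30],[307,42],[268,330],[68,315],[357,177],[354,217]])/3.333+[295,160]
us=(np.array([[662,20],[770,100],[530,222],[435,127]])-[400,0])/3.333+[295,215]
uw=np.array([[467,2],[463,191],[195,191],[190,2],[344,250],[311,250]])
def pw(P):
    u=(P@E1[:3,:3].T+E1[:3,3])@K.T;return u[:,:2]/u[:,2:]
def f(v):
    A=world(cov(np.r_[C,tab],v[3]),v)
    return np.r_[(proj("top",A)-ut).ravel(),(proj("side",A[:4])-us).ravel(),(pw(A)-uw).ravel()/2]
for c0 in (0,.3):
    s=least_squares(f,[.52,-.09,-.12,c0],loss="soft_l1");print(s.x,s.cost,np.round(f(s.x).reshape(-1,2),1).tolist())
cr=s.x[:3]
inv=lambda p:R.from_euler("z",-cr[2]).apply(p-[cr[0],cr[1],0])*1e3
for nm,p in(("fin",(327,165)),("ptr",(281,178))):
    print(nm,inv(onplane("wrist",p,.042,E1)))
t=world(cov([0,-82,58],s.x[3]),cr);print("tab",t, "totool",totool(t))
E
```

```text
[ 0.51981623 -0.08970899 -0.12266602  0.25385273] 13.910900605967015 [[-1.2, -1.9], [-1.8, -1.8], [-0.3, 0.1], [-1.2, -1.7], [1.1, -0.9], [0.6, -0.6], [0.1, -1.4], [1.1, 0.9], [-1.0, 0.9], [-1.6, -1.1], [-0.8, -1.0], [-0.8, 0.9], [-0.4, 1.2], [-0.2, -0.6], [0.4, 1.4], [-0.4, 1.4]]
[ 0.51981624 -0.0897089  -0.12266599  0.25385108] 13.91090060824487 [[-1.2, -1.9], [-1.8, -1.8], [-0.3, 0.1], [-1.2, -1.7], [1.1, -0.9], [0.6, -0.6], [0.1, -1.4], [1.1, 0.9], [-1.0, 0.9], [-1.6, -1.1], [-0.8, -1.0], [-0.8, 0.9], [-0.4, 1.2], [-0.2, -0.6], [0.4, 1.4], [-0.4, 1.4]]
fin [  0.17406726 -33.7389289   42.        ]
ptr [-36.50659604 -43.92423064  42.        ]
tab [[ 0.51101568 -0.16109277  0.09295591]] totool [[ -0.86339563   3.6999763  137.86189567]]
```

Emit:
carry_out(
  deltas="-1 4 30 0 0 0 0;-1 4 70 0 0 0 0;-1 4 110 0 0 0 0;-1 4 140 0 0 0 0;-1 4 157 0 0 0 0;-1 4 157 0 0 0 0",
)

```text
time_s: 2.78
eef_pos: [0.5114, -0.1613, 0.0737]
eef_rot: [-0.001, 0.75, 0.662, -0.0]
wrist_force: [1.3, -0.2, 0.8]
opening: 0.999
grasp_force: 0.0
```

```bash
python3 - <<'E'
from h import *
s=vision.camera("side");w=vision.camera("wrist")
a=cv2.resize(s[195:325,285:435],(460,400),interpolation=cv2.INTER_CUBIC);b=cv2.resize(w[:,140:500],(300,400))
cv2.imwrite("pics/c2.png",np.hstack([a,b]));o=sensors.get_obs();print(o["eef_pos"],o["wrist_force"])
E
```

```text
[ 0.51280618 -0.16244638  0.07548662] [ 1.31768193 -0.31411486  0.45782151]
```

View pics/c2.png

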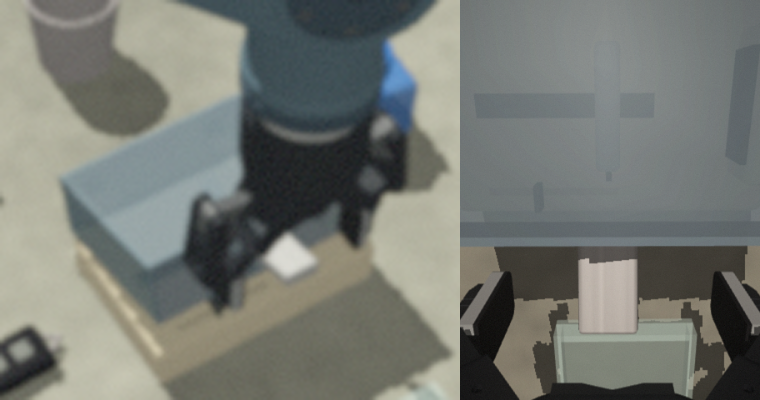

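```bash
python3 - <<'E'
from h import *
m=vision.camera_model("wrist");K=np.array(m["K"]);H=np.array(m["hand_eye"])
for w in (69.5,71.5):
    d=24*K[0,0]/w; p=np.linalg.solve(K,[318,398,1])*d/1e3
    q=H[:3,:3]@p+H[:3,3]; print(w,"outer top edge, tool mm",q*1e3,"world",tool().apply(q)+sensors.get_obs()["eef_pos"])
cr=[.5198,-.0897,-.1227]
for c in(0,.1,.2,.3):print(c,totool(world(cov([0,-98,63],c),cr)),totool(world(cov([0,-82,58],c),cr)))
E
```

```text
69.5 outer top edge, tool mm [-13.78092504  -1.25996596 -23.43826011] world [ 0.50981069 -0.17594393  0.09893223]
71.5 outer top edge, tool mm [-11.10926986  -1.21860473 -26.7732282 ] world [ 0.51017809 -0.17329512  0.10226543]
0 [[-24.93927131  -1.94075297  12.5005492 ]] [[-8.93587991 -1.97565755 17.48956166]]
0.1 [[-21.46512243  -1.9212874   -3.1406104 ]] [[-6.03975578 -1.95776577  3.42115253]]
0.2 [[-16.44682052  -1.90509851 -18.3567974 ]] [[ -1.75360377  -1.9427862  -10.28784697]]
0.3 [[ -9.93450679  -1.89234808 -32.99597669]] [[  3.8797503   -1.93086851 -23.50046104]]
```

Emit:
carry_out(
  deltas="1 -1 -1 0 0 0 0.4;1 -1 -1 0 0 0 0.7;1 -1 -1 0 0 0 1;1 -1 -1 0 0 0 1;1 -1 -1 0 0 0 1;1 -1 -1 0 0 0 1;1 -1 -1 0 0 0 1;1 -1 -1 0 0 0 1",
)

```text
time_s: 3.88
eef_pos: [0.5106, -0.1616, 0.0752]
eef_rot: [-0.0, 0.75, 0.662, -0.001]
wrist_force: [-5.0, -1.9, 3.0]
opening: 0.264
grasp_force: 58.9
```

```bash
python3 - <<'E'
from h import *
o=sensors.get_obs();print(o["eef_pos"],o["wrist_force"],o["opening"],o["grasp_force"])
cr=[.5198,-.0897,-.1227];c0=.25
# path: displacement of tab point in tool axes
P=lambda c:world(cov([0,-82,58],c),cr)[0]
for c in np.r_[np.arange(.25,1.71,.0725*1),1.70]:
    print(round(c,3),np.round(tool().inv().apply(P(c)-P(c0))*1e3,1))
E
```

```text
[ 0.51061588 -0.16163979  0.07523866] [-5.03115044 -1.85306645  2.98572145] 0.263983585693201 58.90329658985138
0.25 [0. 0. 0.]
0.322 [ 4.4 -0.  -9.4]
0.395 [  9.5  -0.  -18.5]
0.468 [ 15.3  -0.1 -27.2]
0.54 [ 21.6  -0.1 -35.4]
0.612 [ 28.6  -0.1 -43.2]
0.685 [ 36.1  -0.1 -50.4]
0.758 [ 44.1  -0.2 -57.1]
0.83 [ 52.5  -0.2 -63.2]
0.903 [ 61.4  -0.2 -68.7]
0.975 [ 70.6  -0.2 -73.5]
1.048 [ 80.2  -0.3 -77.6]
1.12 [ 90.   -0.3 -81. ]
1.193 [100.1  -0.3 -83.7]
1.265 [110.3  -0.3 -85.6]
1.338 [120.7  -0.4 -86.8]
1.41 [131.1  -0.4 -87.3]
1.483 [141.5  -0.4 -87. ]
1.555 [151.9  -0.4 -86. ]
1.628 [162.1  -0.5 -84.2]
1.7 [172.2  -0.5 -81.6]
1.7 [172.2  -0.5 -81.6]
```

Emit:
carry_out(
  deltas="4 0 -9 0 0 0 1;10 0 -18 0 0 0 1;15 0 -27 0 0 0 1;22 0 -35 0 0 0 1;29 0 -43 0 0 0 1;36 0 -50 0 0 0 1;44 0 -57 0 0 0 1;52 0 -63 0 0 0 1;61 0 -69 0 0 0 1;71 0 -74 0 0 0 1;80 0 -78 0 0 0 1;90 0 -81 0 0 0 1",
)

```text
time_s: 5.38
eef_pos: [0.5216, -0.0718, 0.1564]
eef_rot: [-0.0, 0.75, 0.662, -0.001]
wrist_force: [-8.1, -1.5, -8.5]
opening: 0.268
grasp_force: 59.8
```

Emit:
carry_out(
  deltas="8 0 -2 0 0 0 1;16 0 -4 0 0 0 1;24 0 -5 0 0 0 1;32 0 -6 0 0 0 1;40 0 -6 0 0 0 1;47 0 -6 0 0 0 1;54 0 -6 0 0 0 1;60 0 -5 0 0 0 1;66 0 -4 0 0 0 1;71 0 -3 0 0 0 1;76 0 -2 0 0 0 1;80 0 -1 0 0 0 1",
)

```text
time_s: 6.88
eef_pos: [0.5313, 0.0068, 0.1591]
eef_rot: [-0.0, 0.75, 0.662, -0.002]
wrist_force: [-15.1, -3.3, 1.1]
opening: 0.27
grasp_force: 60.8
```

```bash
python3 - <<'E'
from h import *
o=sensors.get_obs();print(tool().inv().apply(o["wrist_force"]))
E
```

```text
[ -5.19573705 -14.5846559   -1.09458125]
```

Emit:
carry_out(
  deltas="2 -1 0 0 0 0 1;4 -2 1 0 0 0 1;6 -2 2 0 0 0 1;8 -2 2 0 0 0 1;8 -2 2 0 0 0 1;8 -2 2 0 0 0 1",
)

```text
time_s: 7.62
eef_pos: [0.5321, 0.0146, 0.1571]
eef_rot: [0.002, 0.75, 0.662, -0.0]
wrist_force: [-6.0, -3.1, -3.2]
opening: 0.27
grasp_force: 59.9
```

```bash
python3 - <<'E'
from h import *
o=sensors.get_obs();print(tool().inv().apply(o["wrist_force"]))
E
```

```text
[-3.85478331 -5.57101363  3.22425001]
```

Emit:
carry_out(
  deltas="2 0 1 0 0 0 1;4 0 1 0 0 0 1;6 0 2 0 0 0 1;8 0 2 0 0 0 1;10 0 3 0 0 0 1;10 0 3 0 0 0 1",
)

```text
time_s: 8.38
eef_pos: [0.5331, 0.0217, 0.1548]
eef_rot: [0.003, 0.75, 0.662, -0.002]
wrist_force: [-11.5, -15.0, 2.9]
opening: 0.267
grasp_force: 60.0
```

```bash
python3 - <<'E'
from h import *
o=sensors.get_obs();print(tool().inv().apply(o["wrist_force"]))
s=vision.camera("side");w=vision.camera("wrist")
a=cv2.resize(s[155:335,265:435],(440,466),interpolation=cv2.INTER_CUBIC);b=cv2.resize(w[:,140:500],(350,466))
cv2.imwrite("pics/c3.png",np.hstack([a,b]))
E
```

```text
[-16.36996846  -9.49750713  -2.79842293]
```

View pics/c3.png

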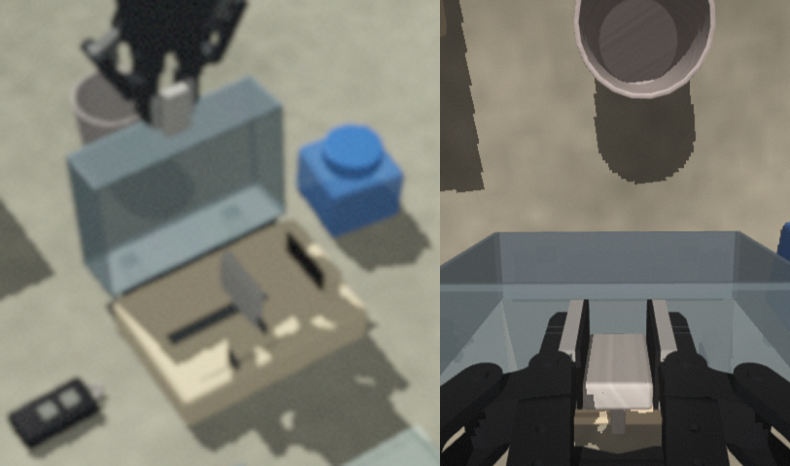

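The cover is on its stops: the push force rose to 16 N, and in the side view it leans past upright. I release and go up.

Emit:
carry_out(
  deltas="-1 0 0 0 0 0 0.9;-1 0 0 0 0 0 0.5;-1 0 0 0 0 0 0.5;-1 0 0 0 0 0 0.5;-1 0 -15 0 0 0 0.5;-1 0 -40 0 0 0 0.5;-1 0 -65 0 0 0 0.5;-1 0 -80 0 0 0 0.5;-60 0 -80 0 0 0 0.5;-110 0 -80 0 0 0 0.5;-110 0 -80 0 0 0 0.5",
)

```text
time_s: 9.85
eef_pos: [0.5187, -0.0866, 0.2327]
eef_rot: [0.0, 0.751, 0.66, -0.0]
wrist_force: [-0.2, 0.2, -0.2]
opening: 0.498
grasp_force: 0.0
```

```bash
python3 - <<'E'
from h import *
E=wristE();np.save("E4.npy",E);w=vision.camera("wrist");s=vision.camera("side")
cv2.imwrite("pics/w4.png",w[:,:]);cv2.imwrite("pics/s4.png",s)
o=sensors.get_obs();print(o["eef_pos"],o["opening"],o["wrist_force"])
cr=[.5198,-.0897,-.1227]
P=world([[0,0,77],[0,-34,42],[-36.5,-44,46],[60,-35,66],[60,35,66]],cr)
u=(P@E[:3,:3].T+E[:3,3])@np.array(vision.camera_model("wrist")["K"]).T;print(u[:,:2]/u[:,2:]);print(totool(P))
E
```

```text
[ 0.51888486 -0.08383063  0.23245824] 0.5016625935859977 [-0.51374508  0.85512203  0.24337456]
[[323.9902718  225.87573536]
 [324.02794469 253.06464704]
 [281.18783293 265.98936478]
 [399.38998077 263.88374701]
 [404.35447607 176.00277309]]
[[ -5.78384215   1.64409058 155.45544984]
 [-39.80088574   1.77177517 190.43865212]
 [-49.9369093  -34.69002903 186.43267395]
 [-40.56205337  61.77576728 166.43986976]
 [ 29.43743725  61.51096986 166.47444448]]
```

View pics/w4.png

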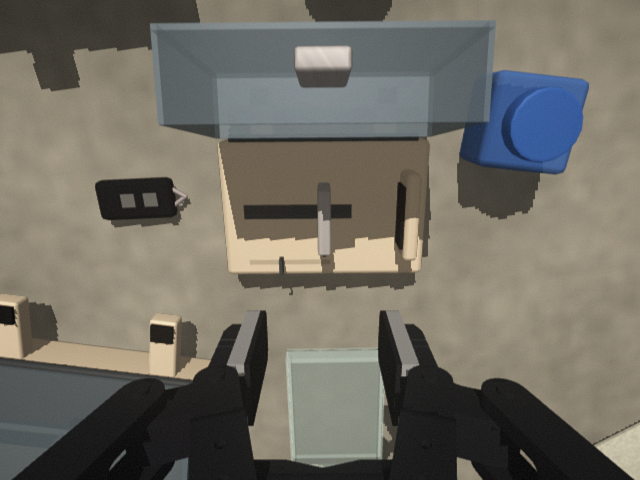

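The wrist view shows the cover back. The jaw top is at (324,219), the pointer at (282,265), the fin near (325,262) and the back rest at (405,215). The calibrated model agrees to within about 1 px.

Emit:
carry_out(
  deltas="-10 1 40 0 0 0 0.5;-10 1 85 0 0 0 0.5;-10 1 125 0 0 0 0.5;-10 1 155 0 0 0 0.5;-10 1 175 0 0 0 0.5;-10 1 186 0 0 0 0.5;-10 1 186 0 0 0 0.5",
)

```text
time_s: 10.82
eef_pos: [0.5184, -0.0928, 0.0459]
eef_rot: [-0.001, 0.75, 0.662, -0.0]
wrist_force: [0.6, -0.0, 0.1]
opening: 0.502
grasp_force: 0.0
```

Emit:
carry_out(
  deltas="0 0 0 0 0 0 0.7;0 0 0 0 0 0 0.85;0 0 0 0 0 0 1;0 0 0 0 0 0 1;0 0 0 0 0 0 1;0 0 0 0 0 0 1",
)

```text
time_s: 11.58
eef_pos: [0.5189, -0.0939, 0.0474]
eef_rot: [0.0, 0.75, 0.662, 0.0]
wrist_force: [-3.6, 0.3, 6.2]
opening: 0.109
grasp_force: 58.8
```

```bash
python3 - <<'E'
from h import *
E=wristE();np.save("E5.npy",E);w=vision.camera("wrist");s=vision.camera("side")
b=cv2.resize(w[:,120:520],(480,576));a=cv2.resize(s[215:335,300:380],(320,480),interpolation=cv2.INTER_CUBIC)
cv2.imwrite("pics/c5.png",np.hstack([b,np.vstack([a,a[:96]*0])]))
o=sensors.get_obs();print(o["eef_pos"],o["opening"],o["grasp_force"],tool().inv().apply(o["wrist_force"]))
E
```

```text
[ 0.51887185 -0.09388382  0.04739411] 0.11069691413998164 58.783485889434814 [ 0.37735231 -3.11491117 -6.03281651]
```

View pics/c5.png

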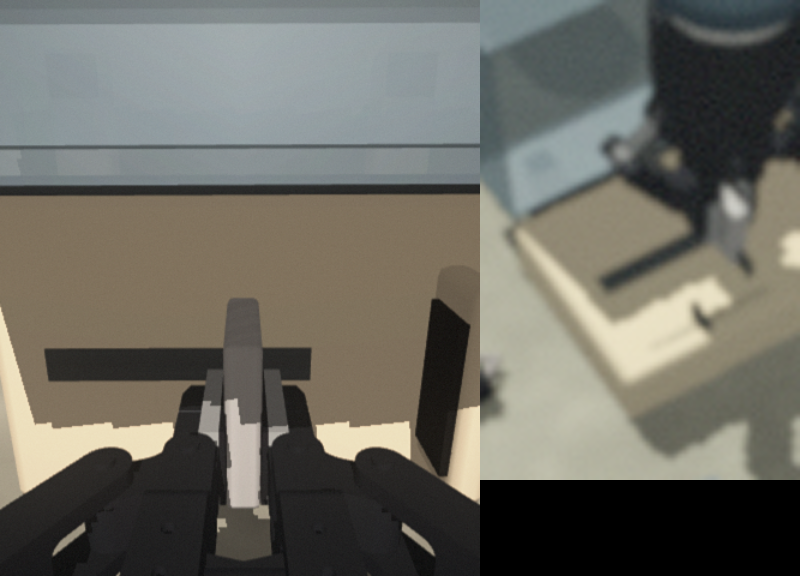

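Emit:
carry_out(
  deltas="0 -4 0 0 0 0 1;0 -8 0 0 0 0 1;0 -12 0 0 0 0 1;0 -16 0 0 0 0 1;0 -20 0 0 0 0 1;0 -24 0 0 0 0 1;0 -28 0 0 0 0 1;0 -32 0 0 0 0 1;0 -35 0 0 0 0 1;0 -36 0 0 0 0 1;0 -36 0 0 0 0 1",
)

```text
time_s: 13.05
eef_pos: [0.486, -0.0899, 0.0475]
eef_rot: [0.003, 0.75, 0.661, 0.002]
wrist_force: [9.9, 2.0, -6.3]
opening: 0.104
grasp_force: 58.4
```

```bash
python3 - <<'E'
from h import *
s=vision.camera("side");t=vision.camera("top");cv2.imwrite("pics/s6.png",s);cv2.imwrite("pics/t6.png",t)
a=cv2.resize(s[255:315,315:375],(480,480),interpolation=cv2.INTER_CUBIC);b=cv2.resize(t[220:260,355:395],(320,320),interpolation=cv2.INTER_CUBIC)
cv2.imwrite("pics/c6.png",np.hstack([a,np.vstack([b,b[:160]*0])]))
o=sensors.get_obs();p=o["eef_pos"];print(p,o["opening"],o["grasp_force"],tool().inv().apply(o["wrist_force"]))
cr=[.5198,-.0897,-.1227];print(R.from_euler("z",-cr[2]).apply(p-[cr[0],cr[1],0])*1e3)
E0=np.load("E4.npy")
for q in((279,265),(282,265),(285,265),(324,219)):
    for z in(.046,.077):print(q,z,R.from_euler("z",-cr[2]).apply(onplane("wrist",q,z,E0)-[cr[0],cr[1],0])*1e3)
for P in([-36,-44,41],[-36,-37,41],[-36,-34,41],[-41,-34,41]):print(P,(proj("side",world(P,cr))[0]-[315,255])*8)
E
```

```text
[ 0.48607429 -0.08995174  0.04747059] 0.10510202762013987 58.385610580444336 [ 2.41324505 10.584045    5.98039286]
[-33.44134573  -4.37761343  47.47058881]
(279, 265) 0.046 [-38.32443861 -43.08603009  46.        ]
(279, 265) 0.077 [-34.79097175 -31.0446911   77.        ]
(282, 265) 0.046 [-35.77562764 -43.1029318   46.        ]
(282, 265) 0.077 [-32.4821142  -31.06000163  77.        ]
(285, 265) 0.046 [-33.22678436 -43.11983373  46.        ]
(285, 265) 0.077 [-30.17322739 -31.07531235  77.        ]
(324, 219) 0.046 [ 0.12061043 -2.96913885 46.        ]
(324, 219) 0.077 [3.47342525e-02 5.29546440e+00 7.70000000e+01]
[-36, -44, 41] [318.23316396 310.00743532]
[-36, -37, 41] [303.07330366 290.25495749]
[-36, -34, 41] [296.60978342 281.8333403 ]
[-41, -34, 41] [279.71120928 290.38257782]
```

View pics/c6.png

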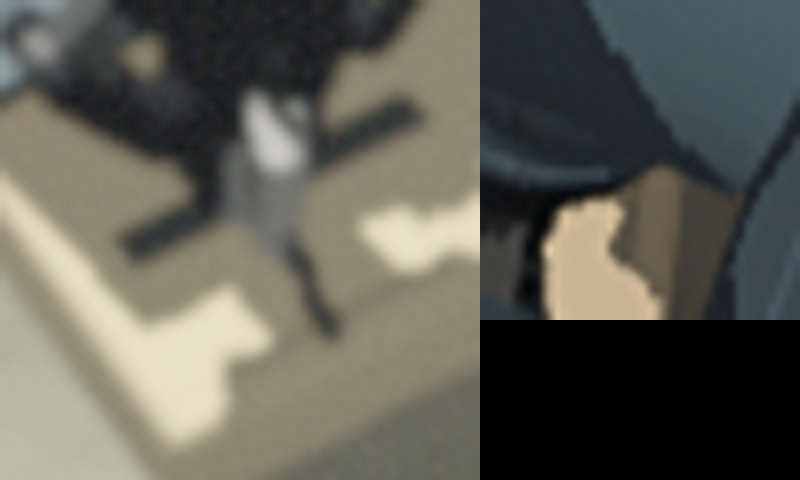

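Fin at about (300,265) and pointer at about (322,312) in the crop are nearly in line. Both estimates put the fin 2–3 mm short, so I pull a little more.

Emit:
carry_out(
  deltas="0 -1 0 0 0 0 1;0 -2 0 0 0 0 1;0 -3 0 0 0 0 1;0 -3 0 0 0 0 1;0 -3 0 0 0 0 1;0 -3 0 0 0 0 1;0 -3 0 0 0 0 1",
)

```text
time_s: 14.02
eef_pos: [0.4833, -0.0896, 0.0475]
eef_rot: [0.003, 0.75, 0.661, 0.002]
wrist_force: [11.4, 1.9, -7.2]
opening: 0.107
grasp_force: 58.3
```

```bash
python3 - <<'E'
from h import *
s=np.mean([vision.camera("side").astype(float) for _ in range(4)],0).astype(np.uint8)
cr=[.5198,-.0897,-.1227]
# rectify the horizontal plane z=41 mm into cradle x,y (10 px/mm), right=+x, down=-y
g=np.array([[-56,-20],[-16,-20],[-16,-55],[-56,-55]],float)
src=proj("side",world(np.c_[g,np.full(4,41.)],cr)).astype(np.float32)
M=cv2.getPerspectiveTransform(src,np.array([[0,0],[640,0],[640,560],[0,560]],np.float32))
im=cv2.warpPerspective(s,M,(640,560),flags=cv2.INTER_CUBIC)
for k in range(0,640,80):cv2.line(im,(k,0),(k,12),(0,0,255),1)
cv2.imwrite("pics/c7.png",im)
o=sensors.get_obs();p=o["eef_pos"];print(p,o["opening"],o["grasp_force"],o["wrist_force"],o["time_s"]);print(R.from_euler("z",-cr[2]).apply(p-[cr[0],cr[1],0])*1e3)
E
```

```text
[ 0.48326248 -0.08957374  0.04746814] 0.10348557419679505 58.345985412597656 [11.97252552  1.98544237 -6.76945186] 14.225
[-36.27827416  -4.34660133  47.46813981]
```

View pics/c7.png

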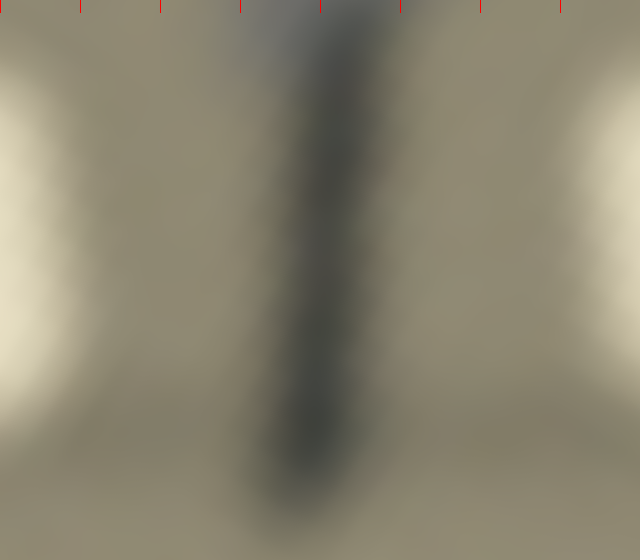

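The rectified view shows the fin (x≈335) and the pointer (x≈315) forming nearly one line, about 1 mm apart. The jaw is held with a 58 N grip, so I hand in.

```bash
python3 -c "
from bench import ctrl
print(ctrl.hand_in())"
```

```text
the job is handed in; nothing more can be done
None
```

I handed the job in with the cover back on its stops and the gripper still holding the jaw, its fin about 1 mm from the pointer; the hand-in call returned no verdict.

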